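# Shut the glass maker's case: inner cover down, then the lid

## Robot

A 6-joint arm with a two-finger parallel gripper is mounted at the origin on the work surface. World frame = base frame: x ahead of the robot, y to its left, z up, the work surface at z = 0. Lengths are in m, angles in rad, forces in N, time in s.
With the tool pointing down it reaches from about 0.275 to 1 m from the base axis. Payload 8.4 kg.
Tool frame: the origin (TCP) lies at the very end of the fingers, on their centre line; the grasp point (between the pads) lies r.grip_point_offset behind it (r.grip_point_offset is the distance from the TCP to the grasp point, in m); z points along the fingers, y is the line along which they close (so a half turn about z gives the same grasp; the last joint's range is limited). The gripper opens to 85 mm and grips with 20 to 120 N. Pads are 22 mm wide; open, the fingers measure 114 mm over their backs; the gripper's body (76 mm by 85 mm) begins 54 mm behind the grasp point. The pads swing forward as they close: fully open they stand 13 mm farther back than shut.
Start: joints at [1.129, 0.353, 1.633, -0, 1.155, -0.002], TCP at [0.266, 0.566, 0.204] pointing down, gripper open.
Joint ranges: [-2.63, 2.63], [-0.92, 2.1], [0.06, 2.66], [-1.3, 4.44], [0, 2.69], [-3.02, 3.02]. Speed limits (rad/s): [2.22, 2.22, 2.79, 3.14, 3.14, 3.14].

## Interface

Orientations are given as a unit quaternion [w, x, y, z].
In Python, from bench import r gives the robot as it stands. Calls block until the motion is done:
- r.goto(position, orientation): joint-space move of the TCP to a pose.
- r.move_linear(position, orientation=None, velocity=0.15, guard=None): straight line of the TCP; orientation=None keeps the orientation; velocity is the mean speed in m/s. With guard (N) it stops when the force on the tool has changed by that much, and returns True; else False.
- r.movej(angles): joint-space move.
- r.let_go() and r.close_gripper(effort=None): open the fingers fully, or close them until they stop; effort is the grip in N (None keeps the last).
- r.pause(seconds).
- r.ik(position, orientation): joint angles nearest the present ones, or None.
- r.get_state(): the state.
- r.camera(name): name is "side" or "top"; returns (picture, depth): 420x560x3 uint8, red, green, blue; 420x560 float32, m along the optical axis (not along the pixel's ray), 0 where there is no reading.
- r.camera_model(name): a dict with "camera_matrix" (3x3 intrinsics, pixels), "k1" (the pictures are not rectified: a ray, as slopes to the right and down, at radius r is drawn at 1 + k1 r^2 times it, then the intrinsics apply), "R" (3x3) and "t" (3): a world point X has camera coordinates R X + t. Camera axes: x right, y down, z forward; pixel columns grow to the right and rows downward; lengths in m; the calibration is good to about 2 mm. A picture is of the moment at which its call begins. camera_model takes no time and is no camera call.
A pose or a line that the arm cannot do raises r.PlanningError and nothing moves.
- r.hand_in(): hands the job in; it is judged then, once.
The state is a dict: "t": time; "qpos": joint angles; "dq": joint speeds; "joint_efforts": joint torques, N m; "position": TCP position; "tool_rot": TCP orientation; "force": force on the tool from outside, world axes, zero at the start; "torque": the same for the moment, N m; "gripper_width": finger opening in m; "gripper_force": force on a finger pad.
Only numpy, scipy, OpenCV 4.12 (cv2) and the standard library are available. Lean on these libraries where they do the work, as an engineer would, in place of code of your own. Each camera call takes 0.05 s, during which the arm holds its last target. There are 200 camera calls.

## Task

Get the wooden case of glass pieces ready to carry: push the upright inner cover down flat over the compartments, and only then swing the lid over and press it fully shut. Do it with closed fingers or the outside of the fingers, gripping nothing, and let the lid come down smoothly instead of slamming it. Leave the bench tools and bottles around it, and the cutter inside it, where they are.

Things in the scene. Friction and masses are not known exactly. Their poses are not given: they have to be found in the camera images.
- case: Base of the plywood case, fixed to the bench, 230 mm deep (x), 340 wide (y), 85 high, walls 10. Origin: centre of its underside. x runs from its front (handle, latches) to its back (lid hinges), z up; the back lies to the robot's left (+y), within 27 degrees. Compartments fill y -48 to 160 mm; the open tool well y -160 to -54. The handle stands 27 mm out of the front, 44 to 56 mm high.
- cover (a joint): Hinge angle of the inner cover in rad: 0 = flat over the compartments (its stop), 1.57 = upright, 1.66 = its other stop. Starts upright (1.4 to 1.64). Stiff hinge: it stays at any angle where it is left, and about 1 to 4 N near its free edge moves it.
- cover_hinge (a point): Middle of the hinge axis of the inner cover (plywood, felt underneath, 6 mm thick, 205 mm wide, 185 from hinge to free edge): just behind the front wall, at (-97, 55, 73) mm in the case's frame, axis along the case's y. Turns with the cover: x towards the free edge, z out of the upper face, which lies 6 mm off the axis. Flat, that face is 79 mm above the bench, 6 below the case's rim.
- cover_edge (a point): Middle of the inner cover's free edge, on its upper face: 185 mm from the hinge along the cover; a finger tab (12 by 36 mm) sticks out beyond it. Upright, the upper face looks out over the front of the case, away from the lid. Same axes as cover_hinge.
- lid (a joint): Hinge angle of the lid in rad: 0 = shut (its stop), 1.57 = upright, 2.05 = its other stop. Starts open, leaning back (1.75 to 1.95). Stiff hinges: it stays at any angle where it is left and never falls by itself; 2 to 9 N near its free edge moves it. The lid cannot pass through the inner cover.
- lid_hinge (a point): Middle of the lid's hinge axis on the back rim: at (115, 0, 86) mm in the case's frame, axis along the case's y. The lid is a shallow plywood tray, felt-lined, 230 mm deep, 340 wide, 35 high, walls 8. Turns with the lid: its free edge lies towards -x, its outer face looks along +z, 35 mm off the axis. Shut, that face is level, 121 mm above the bench.
- lid_edge (a point): Middle of the lid's free edge, on its outer face: 230 mm from the hinge along the lid, 35 mm off the hinge plane. Open, the outer face looks to the back, away from the case. Same axes as lid_hinge.
- pliers: Not to be disturbed: running pliers lying on the bench in front of the case. Origin: on its underside.
- cutter: Not to be disturbed: glass cutter, 140 mm long, lying in the open tool well of the case. Origin: on its underside.
- oil_bottle: Not to be disturbed: oil bottle, 110 mm tall, 44 mm across, standing behind the case, near or under the leaning lid. Origin: on its underside.
- foil_roll: Not to be disturbed: flat roll of copper foil, 80 mm across, 12 mm high, in front of the case. Origin: on its underside.
- stand: Not to be disturbed: turned wooden display stand, 90 mm square foot, 182 mm tall, to the left of the case. Origin: on its underside.
- flux_jar: Not to be disturbed: jar, 60 mm across, 65 mm tall, behind the case beside the oil bottle. Origin: on its underside.
- solder_spool: Not to be disturbed: solder spool, 68 mm across, 50 mm tall, to the left of the case. Origin: on its underside.

How it is judged:
By the outcome, as a careful person would: the job done as asked, in the order asked, and still so for the second after the job is handed in, with the robot touching nothing.
It also fails if it takes over 64 s, if anything falls off the work surface, if the arm or the gripper's body presses on something with over 40 N, if the wrist force passes 120 N, or if a joint passes its speed limit or range.

## Working session

There is one attempt and no reset: what is moved stays moved. The work goes in short steps, each a Python script; the robot and the scene stay as the last script left them, time stands still between calls to the robot, and variables do not carry over. Pictures are saved under pics/ and viewed, at most 10 in all, crops included, and the job is handed in when it is done.

```bash
ls; mkdir -p pics; python3 - <<'E'
from bench import r
import cv2,numpy as np
for n in("side","top"):
    p,d=r.camera(n); cv2.imwrite(f"pics/{n}0.png",p[:,:,::-1]); np.save(f"pics/{n}0.npy",d)
    m=r.camera_model(n); print(n,m, (-m["R"].T@m["t"]), (d>0).mean())
print(r.get_state(), r.grip_point_offset)
E
```

```text
pics
side {'camera_matrix': array([[467.61035141,   0.        , 276.12177119],
       [  0.        , 467.61035141, 214.88083686],
       [  0.        ,   0.        ,   1.        ]]), 'k1': -0.1216735632643512, 'R': array([[ 0.53759535, -0.84302987, -0.01708468],
       [-0.69251582, -0.42987267, -0.57933697],
       [ 0.48105413,  0.32328027, -0.81490907]]), 't': array([-0.21783477,  0.38071736,  1.09941701])} [-0.14811934 -0.37540106  1.11276689] 0.9959566326530612
top {'camera_matrix': array([[402.44879789,   0.        , 280.08200782],
       [  0.        , 402.44879789, 208.0771822 ],
       [  0.        ,   0.        ,   1.        ]]), 'k1': 0.03321923618509052, 'R': array([[ 0.01273091, -0.99990794,  0.00469477],
       [-0.9973891 , -0.01303233, -0.07102917],
       [ 0.07108382, -0.00377825, -0.99746319]]), 't': array([0.0405915 , 0.45751964, 0.97155273])} [0.38674665 0.05022108 1.00139476] 0.9957057823129252
{'t': 0.1, 'qpos': array([ 1.12863018e+00,  3.53550616e-01,  1.63404940e+00,  1.99103675e-05,
        1.15522618e+00, -2.37872807e-03]), 'dq': array([-1.42919818e-03, -9.50426298e-04, -4.35782487e-03, -1.30989605e-03,
        7.24159031e-04, -3.84601017e-05]), 'joint_efforts': array([ 5.15078700e-04, -6.06359339e+01, -3.42816639e+01,  2.01675234e-04,
        3.99853147e-03, -7.81296734e-07]), 'position': array([0.26587603, 0.56511712, 0.20325888]), 'tool_rot': array([-1.44846554e-04,  2.18129779e-01,  9.75919576e-01, -5.99590703e-04]), 'force': array([-0.05910044,  0.35428585, -0.84150051]), 'torque': array([ 0.00780651,  0.01083334, -0.00512225]), 'gripper_force': 0.0, 'gripper_width': 0.08546891828071294} 0.0187
```

View pics/side0.png

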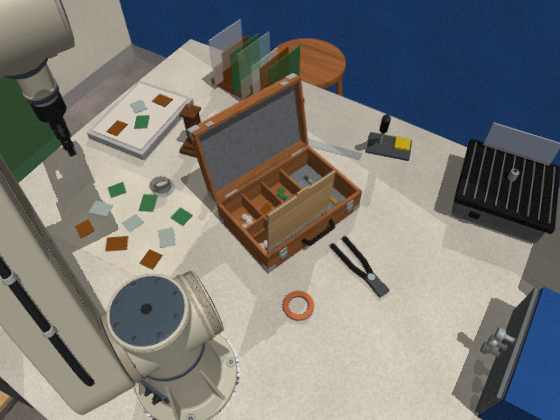

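View pics/top0.png

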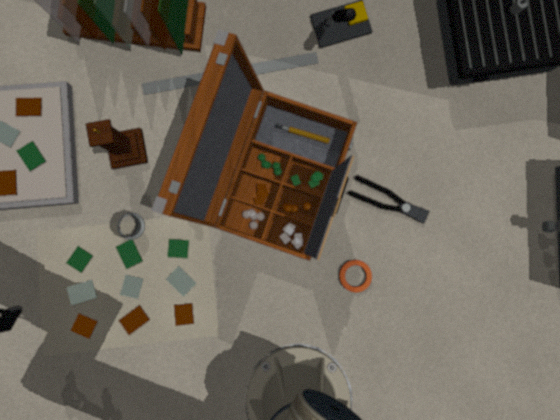

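The side view shows the open case with its cover upright, about (300,210). The top view shows rim corners at about (355,123) front-far, (311,258) front-near and (262,92) back-far. The lid leans left, with its edge from (232,38) to (165,210). I'll fit the geometry next.

```bash
cat > h.py <<'E'
from bench import r
import cv2,numpy as np
def ray(n,u,v):
    m=r.camera_model(n);K=m["camera_matrix"];k=m["k1"]
    D=np.array([k,0,0,0,0.])
    p=cv2.undistortPoints(np.array(u*1.0).reshape(-1,1,1).repeat(2,2)*0+np.stack([u,v],-1).reshape(-1,1,2).astype(float),K,D)[:,0]
    return np.c_[p,np.ones(len(p))],m
def cloud(n,d):
    v,u=np.mgrid[:420,:560];q,m=ray(n,u.ravel(),v.ravel())
    return ((q*d.reshape(-1,1)-m["t"])@m["R"]).reshape(420,560,3)
def onplane(n,px,z):
    px=np.atleast_2d(px).astype(float);q,m=ray(n,px[:,0],px[:,1]);w=q@m["R"];c=-m["R"].T@m["t"]
    return c+w*((z-c[2])/w[:,2])[:,None]
E
python3 - <<'E'
from h import *
T=cloud("top",np.load("pics/top0.npy"));S=cloud("side",np.load("pics/side0.npy"))
c=onplane("top",[(355,123),(311,258),(262,92)],.085);print("corners",c.round(3),np.linalg.norm(c[0]-c[1]),np.linalg.norm(c[0]-c[2]))
print("bench z",np.median(T[300:330,400:500,2]))
ex=c[2]-c[0];ex[2]=0;ey=c[1]-c[0];ey[2]=0
# yaw from the long front edge; case y = ey
ey/=np.linalg.norm(ey);ex=np.array([ey[1],-ey[0],0]);
print("yaw deg",np.degrees(np.arctan2(ex[1],ex[0])))
o=(c[0]+c[1])/2+ex*.115;o[2]=0;print("o",o)
R=np.c_[ex,ey,[0,0,1]]
for nm,P in(("top",T),("side",S)):
    L=((P.reshape(-1,3)-o)@R)
    rim=L[(abs(L[:,2]-.085)<.003)&(abs(L[:,0])<.16)&(abs(L[:,1])<.2)]
    print(nm,"rim x",np.percentile(rim[:,0],[2,10,50,90,98]).round(3),"y",np.percentile(rim[:,1],[2,10,90,98]).round(3))
    # above rim slices
    for z in(.11,.14,.18,.22,.25,.28,.30,.32):
        s=L[(abs(L[:,2]-z)<.004)&(abs(L[:,1]-.03)<.06)&(L[:,0]>-.2)&(L[:,0]<.3)]
        if len(s):
            h,e=np.histogram(s[:,0],np.arange(-.2,.31,.01));print(z,[(round(e[i]+.005,3),int(h[i])) for i in h.nonzero()[0] if h[i]>2])
    b=L[(L[:,0]>.12)&(L[:,0]<.34)&(abs(L[:,1])<.25)&(L[:,2]>.02)&(L[:,2]<.13)];print("behind",len(b))
E
```

```text
corners [[ 0.652 -0.124  0.085]
 [ 0.34  -0.025  0.085]
 [ 0.722  0.092  0.085]] 0.3273431633295886 0.2273803138355076
bench z 7.241878468218447e-05
yaw deg 72.31671811204622
o [0.53063089 0.03522509 0.        ]
top rim x [-0.116 -0.11   0.076  0.113  0.139] y [-0.17  -0.167  0.165  0.169]
0.11 [(np.float64(-0.105), 26), (np.float64(0.145), 75)]
0.14 [(np.float64(-0.105), 26), (np.float64(0.145), 17), (np.float64(0.155), 81)]
0.18 [(np.float64(-0.105), 31), (np.float64(0.155), 80), (np.float64(0.165), 7)]
0.22 [(np.float64(-0.105), 32), (np.float64(0.165), 107)]
0.25 [(np.float64(-0.115), 4), (np.float64(-0.105), 42), (np.float64(0.175), 3)]
0.3 [(np.float64(0.155), 13), (np.float64(0.185), 15), (np.float64(0.195), 7)]
behind 2482
side rim x [-0.115 -0.113 -0.027  0.113  0.14 ] y [-0.167 -0.162  0.165  0.169]
0.11 [(np.float64(-0.105), 45), (np.float64(0.145), 89)]
0.14 [(np.float64(-0.105), 57), (np.float64(0.145), 20), (np.float64(0.155), 60)]
0.18 [(np.float64(-0.115), 4), (np.float64(-0.105), 60), (np.float64(0.155), 67), (np.float64(0.165), 31)]
0.22 [(np.float64(-0.115), 47), (np.float64(-0.105), 20), (np.float64(0.165), 92), (np.float64(0.175), 6)]
0.25 [(np.float64(-0.115), 65), (np.float64(0.165), 14), (np.float64(0.175), 88)]
0.28 [(np.float64(0.175), 51), (np.float64(0.185), 4)]
0.3 [(np.float64(0.155), 13), (np.float64(0.165), 5)]
behind 1784
```

```bash
python3 - <<'E'
from h import *
P=np.r_[cloud("top",np.load("pics/top0.npy")).reshape(-1,3),cloud("side",np.load("pics/side0.npy")).reshape(-1,3)]
o=np.array([.5306,.0352,0]);y=np.radians(72.32)
def F(y):return np.array([[np.cos(y),-np.sin(y),0],[np.sin(y),np.cos(y),0],[0,0,1]])
def plane(L):
    c=np.median(L,0)
    for _ in range(6):
        n=np.linalg.svd(L-c,full_matrices=False)[2][2];e=abs((L-c)@n);k=L[e<max(.003,np.percentile(e,85)*0+.004)];c=k.mean(0);L=L[e<.01]
        n=np.linalg.svd(k-c,full_matrices=False)[2][2]
    return c,n*np.sign(n[0]),len(k)
for it in range(3):
    L=(P-o)@F(y)
    lid=L[(L[:,2]>.11)&(L[:,2]<.27)&(L[:,0]>.13)&(L[:,0]<.2)&(abs(L[:,1])<.14)]
    cov=L[(L[:,2]>.10)&(L[:,2]<.25)&(L[:,0]>-.125)&(L[:,0]<-.085)&(L[:,1]>-.04)&(L[:,1]<.14)]
    cl,nl,kl=plane(lid);cc,nc,kc=plane(cov)
    rim=L[(abs(L[:,2]-.085)<.003)&(abs(L[:,0])<.125)&(abs(L[:,1])<.19)]
    rr=cv2.minAreaRect(rim[:,:2].astype(np.float32))
    yl,yc=np.degrees([nl[1]/nl[0],nc[1]/nc[0]])
    sl=[np.percentile(rim[abs(rim[:,1])<.12][:,0],q) for q in(1,99)];sy=[np.percentile(rim[:,1],q) for q in(1,99)]
    print(y,o,"lid",cl,nl,kl,"cov",cc,nc,kc,"yaw err",yl,yc,"rect",rr,sl,sy)
    y+=np.radians(yl)
    o=o+F(y)@np.array([sl[0]+.115,(sy[0]+sy[1])/2,0])
print("theta",np.pi/2+np.arctan2(-nl[2],nl[0]),"phi",np.pi/2-np.arctan2(-nc[2],nc[0]), "o,yaw",o,y)
L=(P-o)@F(y)
e=L[(L[:,2]>.29)&(L[:,2]<.33)&(L[:,0]>.1)&(L[:,0]<.25)&(abs(L[:,1])<.18)]
print("lid top",np.percentile(e,[1,50,99],axis=0))
b=L[(L[:,0]>.13)&(L[:,0]<.36)&(abs(L[:,1])<.25)&(L[:,2]>.02)&((L-[.115,0,.086])@[np.sin(1.78),0,np.cos(1.78)]>.05)]
h,ex,ey=np.histogram2d(b[:,0],b[:,1],[np.arange(.12,.37,.03),np.arange(-.24,.25,.03)]);print(h.astype(int))
print("maxz",b[:,2].max())
E
```

```text
1.262222115042299 [0.5306 0.0352 0.    ] lid [0.16015438 0.00406808 0.18829791] [ 0.98200436 -0.0134631  -0.18837776] 7903 cov [-0.10684025  0.05207694  0.17975185] [ 0.99839884 -0.01309254  0.05503042] 2628 yaw err -0.78551439677261 -0.7513503248454214 rect ((0.0041081905364990234, -0.0012425631284713745), (0.3420778810977936, 0.24366454780101776), 89.34732818603516) [np.float64(-0.11683977297283421), np.float64(0.11800313390112606)] [np.float64(-0.17077639033546538), np.float64(0.1694678824246937)]
1.2485123024968 [0.53063785 0.03324772 0.        ] lid [0.16191463 0.00396594 0.18827741] [ 9.82094886e-01  1.01006915e-05 -1.88386927e-01] 7890 cov [-0.1057075   0.05205339  0.17984716] [9.98483248e-01 5.94591620e-04 5.50531610e-02] 2623 yaw err 0.000589278081540103 0.034119340956681 rect ((0.002990312874317169, -0.0004296600818634033), (0.34138333797454834, 0.2389795333147049), 89.84856414794922) [np.float64(-0.11428629537551936), np.float64(0.11905356336488086)] [np.float64(-0.170012816304947), np.float64(0.1695610252032623)]
1.2485225873395327 [0.53107816 0.03385314 0.        ] lid [
[... 581 characters left out ...]
85192079240328
lid top [[ 0.15555938 -0.16709071  0.29699691]
 [ 0.17156463  0.00843452  0.30869038]
 [ 0.19166241  0.17033911  0.31467461]]
[[  0   0   0   0   0   0   0   0   0   0   0   0   0   0   0   0]
 [  0   0   0   0   0   0   0   0   0   0   0   0   0   0   0   0]
 [  0   0   0   0   0   0   0   0   0   0   0   0   0   0   0   0]
 [  0   0   0   0   0   0   0   0   0   0   0   0   0   0   0   0]
 [  0   0   0   0   0   0   0   0   0   0   0   0   0   0   0   0]
 [  0   0   0   0   0   0   0   0   0   0   0   0   0   0   0  31]
 [ 12   0   0   0   0   0   0   0   0   0   0   0   0   0   0  46]
 [522 118   0   0   0   0   0   0   0   2  18   0   0   0   0   1]]
maxz 0.214890497383623
```

```bash
cat >> h.py <<'E'
from scipy.spatial.transform import Rotation as Ro
O=np.array([.5311,.0339,0]);Y=1.2485
C=np.array([[np.cos(Y),-np.sin(Y),0],[np.sin(Y),np.cos(Y),0],[0,0,1]])
W=.011
def pose(pc,d,s):
    z=C@np.array([d[0],0,d[1]]);y=C@np.array([0,s,0.]);M=np.c_[np.cross(y,z),y,z]
    return O+C@np.array(pc),Ro.from_matrix(M).as_quat()[[3,0,1,2]]
def cov(phi,s,off=0,y=.055):
    a=.2+.4*phi/1.63;rho=.135+.03*phi/1.63
    h=.006+W*abs(np.sin(phi-a))+off
    return pose([-.097+rho*np.cos(phi)-h*np.sin(phi),y,.073+rho*np.sin(phi)+h*np.cos(phi)],[np.sin(a),-np.cos(a)],s)
def lid(th,s,off=0,y=0.,rho=.2):
    a=.1+.5*th/1.76
    h=.035+W*abs(np.sin(th-a))+off
    return pose([.115-rho*np.cos(th)+h*np.sin(th),y,.086+rho*np.sin(th)+h*np.cos(th)],[-np.sin(a),-np.cos(a)],s)
E
python3 - <<'E'
from h import *
for f,st in((cov,(1.62,1.2,.8,.4,0)),(lid,(1.76,1.2,.8,.4,0))):
  for s in(1,-1):
    print(f.__name__,s)
    for q in st:
        for off in (0,.05):
            p,o=f(q,s,off);j=r.ik(p,o);print(q,off,p.round(3),None if j is None else np.round(j,2))
E
```

```text
cov 1
1.62 0 [ 0.441 -0.063  0.237] [-0.61  0.13  2.01  0.6   1.26  2.59]
1.62 0.05 [ 0.425 -0.11   0.234] [-0.71  0.15  1.98  0.57  1.3   2.51]
1.2 0 [0.462 0.002 0.224] [-0.39  0.09  2.04  0.55  1.12  2.8 ]
1.2 0.05 [ 0.448 -0.043  0.242] [-0.49  0.07  2.01  0.52  1.2   2.74]
0.8 0 [0.479 0.051 0.188] [-0.2   0.12  2.05  0.48  0.97  2.99]
0.8 0.05 [0.468 0.017 0.222] [-0.28  0.07  2.02  0.45  1.08  2.96]
0.4 0 [0.489 0.081 0.135] None
0.4 0.05 [0.483 0.063 0.181] None
0 0 [0.491 0.087 0.081] [ 0.03  0.29  2.07  0.28  0.72 -2.99]
0 0.05 [0.491 0.087 0.131] [ 0.03  0.21  2.04  0.25  0.84 -2.95]
cov -1
1.62 0 [ 0.441 -0.063  0.237] [-0.61  0.13  2.01  0.6   1.26 -0.55]
1.62 0.05 [ 0.425 -0.11   0.234] [-0.71  0.15  1.98  0.57  1.3  -0.63]
1.2 0 [0.462 0.002 0.224] [-0.39  0.09  2.04  0.55  1.12 -0.34]
1.2 0.05 [ 0.448 -0.043  0.242] [-0.49  0.07  2.01  0.52  1.2  -0.4 ]
0.8 0 [0.479 0.051 0.188] [-0.2   0.12  2.05  0.48  0.97 -0.15]
0.8 0.05 [0.468 0.017 0.222] [-0.28  0.07  2.02  0.45  1.08 -0.18]
0.4 0 [0.489 0.081 0.135] [-0.05  0.2   2.07  0.39  0.83  0.01]
0.4 0.05 [0.483 0.063 0
[... 795 characters left out ...]
  0.22  1.9  -0.11  1.05 -2.79]
lid -1
1.76 0 [0.593 0.221 0.274] [ 0.56  0.6   1.24 -0.37  1.78  0.9 ]
1.76 0.05 [0.609 0.267 0.265] [ 0.6   0.67  1.13 -0.36  1.82  0.92]
1.2 0 [0.557 0.112 0.288] [ 0.4   0.37  1.5  -0.32  1.58  0.78]
1.2 0.05 [0.572 0.156 0.306] [ 0.45  0.41  1.4  -0.31  1.65  0.8 ]
0.8 0 [0.532 0.038 0.257] [ 0.26  0.27  1.67 -0.28  1.39  0.65]
0.8 0.05 [0.544 0.072 0.292] [ 0.31  0.27  1.59 -0.26  1.48  0.68]
0.4 0 [ 0.514 -0.018  0.198] [ 0.1   0.24  1.83 -0.21  1.17  0.52]
0.4 0.05 [0.52  0.    0.244] [ 0.13  0.21  1.76 -0.2   1.28  0.52]
0 0 [ 0.504 -0.047  0.122] [-0.03  0.29  1.94 -0.12  0.95  0.37]
0 0.05 [ 0.504 -0.047  0.172] [-0.03  0.22  1.9  -0.11  1.05  0.35]
```

```bash
cat > a.py <<'E'
from h import *
r.close_gripper()
s0=r.get_state();p=s0["position"].copy()
r.move_linear(p+[0,0,.26],velocity=.25)
q,o=cov(1.62,-1,.07)
r.goto([.40,-.16,.46],o)
r.move_linear(q,o,velocity=.2)
print(r.move_linear(*cov(1.62,-1,.012),velocity=.1,guard=15),r.get_state()["t"])
for ph in np.r_[np.arange(1.5,.05,-.15),.05]:
    g=r.move_linear(*cov(ph,-1,0),velocity=.1,guard=20);print(round(ph,2),g,r.get_state()["force"].round(1))
    if g:break
g=r.move_linear(*cov(0,-1,-.006),velocity=.02,guard=12)
st=r.get_state();print("end",g,st["position"],st["force"].round(1),st["t"],"want z",cov(0,-1)[0])
E
python3 a.py
```

```text
False 6.775
1.5 False [-0.3 -0.4 -0.1]
1.35 False [ 0.6 -0.2  0.1]
1.2 False [-0.1  0.2  0.3]
1.05 False [-0.5 -0.5  0.7]
0.9 False [-0.4 -0.1  0.7]
0.75 False [-0.4 -0.2  0.5]
0.6 False [ 0.5  0.1 -0.7]
0.45 False [ 0.2 -0.2 -0.6]
0.3 False [-0.2 -0.4 -0.2]
0.15 False [ 0.  -0.4  0.3]
0.05 False [-0.1 -0.6 -0. ]
end False [0.49060126 0.08735139 0.07496462] [-0.3 -0.6  0.5] 11.75 want z [0.49096825 0.0873644  0.08118536]
```

```bash
python3 - <<'E'
from h import *
ims=[r.camera(n)[0][:,:,::-1] for n in("side","top")]
a=cv2.resize(ims[0][50:290,160:420],(400,369));b=cv2.resize(ims[1][20:290,130:420],(396,369))
cv2.imwrite("pics/m1.png",np.hstack([a,b]));print(r.get_state())
E
```

```text
{'t': 11.85, 'qpos': array([0.03439356, 0.30306758, 2.07789005, 0.28914825, 0.71134804,
       0.14163927]), 'dq': array([-0.00101657, -0.00072663, -0.0012265 , -0.00032963, -0.0004027 ,
        0.00182581]), 'joint_efforts': array([ 2.01078574e-02, -4.68626976e+01, -2.42505831e+01,  7.56094716e-01,
       -1.62133570e-01, -3.44077835e-04]), 'position': array([0.49072039, 0.087321  , 0.07507439]), 'tool_rot': array([-0.05847729,  0.8073538 ,  0.5815762 ,  0.08080453]), 'force': array([ 9.56184533e-05,  5.25527068e-02, -1.89993769e-01]), 'torque': array([-0.08531566,  0.06567901,  0.05999152]), 'gripper_force': 0.0, 'gripper_width': -0.00015654865090734284}
```

View pics/m1.png

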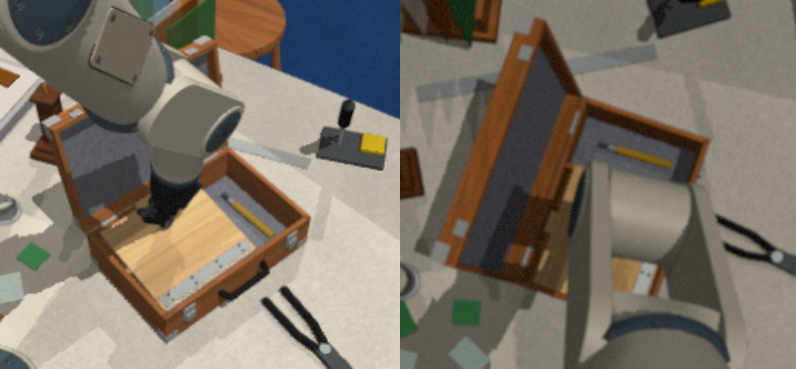

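The picture shows the cover nearly down, with the fingertips on it at about (160,210) in the left panel. The cutter is untouched and the lid is still open. I'll press on until the stop shows up as a force.

```bash
python3 - <<'E'
from h import *
o=cov(0,-1)[1]
p=r.get_state()["position"]
for k in range(8):
    p=p-[0,0,.002]; g=r.move_linear(p,o,velocity=.02,guard=12);s=r.get_state();print(g,s["position"].round(4),s["force"].round(1))
    if g or s["force"][2]>12:break
s=r.get_state()["position"]
r.move_linear(s+[0,0,.05],o,velocity=.1)
r.move_linear(s+[-.05,-.15,.38],o,velocity=.25)
print(r.get_state()["t"])
q,oo=lid(1.76,-1,.07)
d=r.camera("side");e=r.camera("top")
P=cloud("side",d[1]).reshape(-1,3);L=(P-O)@C
for nm,x0 in(("hinge",-.08),("mid",0.),("edge",.075)):
  k=L[(abs(L[:,0]-x0)<.01)&(L[:,1]>-.02)&(L[:,1]<.13)&(L[:,2]<.12)];print(nm,len(k),np.percentile(k[:,2],[10,50,90]).round(4) if len(k) else 0)
cv2.imwrite("pics/m2.png",np.hstack([cv2.resize(x[0][:,:,::-1],(400,300)) for x in(d,e)]))
E
```

```text
False [0.4906 0.0873 0.073 ] [-0.4 -0.2  0.6]
False [0.4906 0.0873 0.0709] [ 0.3 -0.4  0.3]
False [0.4906 0.0873 0.0689] [-0.9 -0.3 -0.3]
False [0.4907 0.0873 0.067 ] [-0.4 -0.6  0.3]
False [0.4906 0.0873 0.0649] [ 0.1 -0.4 -1. ]
False [0.4906 0.0873 0.0629] [-0.  -0.2 -0.5]
False [0.4906 0.0873 0.0609] [ 0.8  0.4 -0.3]
False [0.4907 0.0873 0.0589] [ 0.7 -0.2  0.8]
16.125
hinge 350 [0.0794 0.0819 0.0845]
mid 323 [0.0818 0.0845 0.0872]
edge 302 [0.0851 0.0878 0.0906]
```

View pics/m2.png

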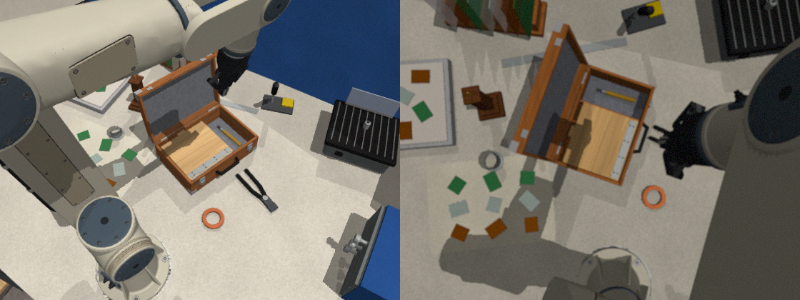

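The cover now lies nearly flat, from about (165,165) to (235,125) in the left half, with its edge a little high. The force reading never rose, so I'll compare the commanded TCP with where the fingertips show up in the cameras.

```bash
python3 - <<'E'
from h import *
s=r.get_state();M=Ro.from_quat(s["tool_rot"][[1,2,3,0]]).as_matrix()
print(s["position"],M[:,2],s["gripper_width"],s["force"])
out=[]
for n in("side","top"):
    im,d=r.camera(n);im=im[:,:,::-1].copy();m=r.camera_model(n)
    pts=np.array([s["position"],s["position"]-M[:,2]*.073])
    uv=cv2.projectPoints(pts,cv2.Rodrigues(m["R"])[0],m["t"],m["camera_matrix"],np.array([m["k1"],0,0,0]))[0][:,0];print(n,uv)
    P=(cloud(n,d)-s["position"])@M   # tool coords
    near=(np.linalg.norm(P,axis=2)<.12)&(d>0);q=P[near];k=q[q[:,2]>-.02]
    print("tool-z extent",np.percentile(q[:,2],[90,98,99.8]).round(3),"tip pts",len(k),k.min(0).round(3) if len(k) else 0,k.max(0).round(3) if len(k) else 0)
    for u,c in zip(uv,((0,0,255),(0,255,0))):cv2.circle(im,tuple(int(x) for x in u),2,c,-1)
    u=uv[0].astype(int);x0=np.clip(u[0]-70,0,420);y0=np.clip(u[1]-70,0,280);out.append(cv2.resize(im[y0:y0+140,x0:x0+140],(400,400)))
cv2.imwrite("pics/m3.png",np.hstack(out))
E
```

```text
[ 0.44036029 -0.06228919  0.43796149] [ 0.06122688  0.18900603 -0.9800653 ] -4.3154018481026666e-05 [ 0.68136338 -0.40837772  0.86619662]
side [[308.00090021 139.48903025]
 [314.5750886  116.73198692]]
tool-z extent [-0.046 -0.036 -0.03 ] tip pts 0 0 0
top [[358.74575819 199.54651044]
 [381.6909348  197.94074654]]
tool-z extent [-0.051 -0.038 -0.033] tip pts 0 0 0
```

View pics/m3.png

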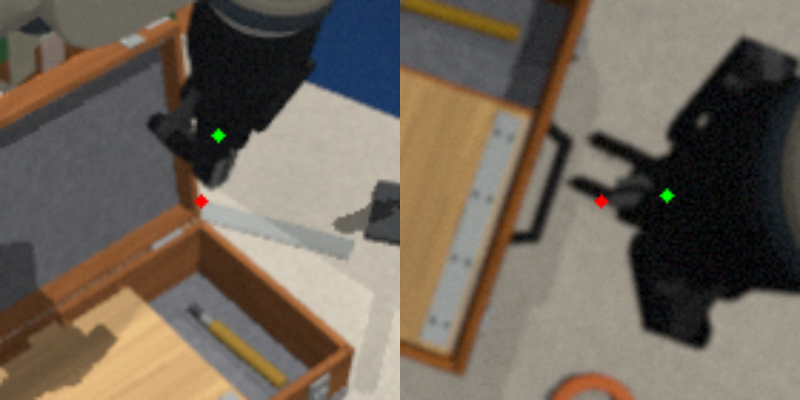

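```bash
cat >> h.py <<'E'
def tip(n):
    s=r.get_state();M=Ro.from_quat(s["tool_rot"][[1,2,3,0]]).as_matrix()
    im,d=r.camera(n);P=(cloud(n,d)-s["position"])@M
    q=P[(np.linalg.norm(P,axis=2)<.13)&(d>0)&(P[:,:,2]<.03)]
    q=q[(abs(q[:,0])<.06)&(abs(q[:,1])<.08)]
    print(n,"w",round(s["gripper_width"],4),"t",s["t"])
    for z in(-.01,-.03,-.045,-.06,-.08):
        k=q[abs(q[:,2]-z)<.006]
        if len(k)>3:print("  z",z,len(k),"x",np.percentile(k[:,0],[3,97]).round(3),"y",np.percentile(k[:,1],[3,50,97]).round(3))
    return im[:,:,::-1]
E
python3 - <<'E'
from h import *
a=tip("side");r.let_go();b=tip("side");tip("top");r.close_gripper(effort=60);c=tip("side");tip("top")
print(r.get_state()["gripper_force"])
cv2.imwrite("pics/m4.png",np.hstack([cv2.resize(x[60:200,240:380],(266,266)) for x in(a,b,c)]))
E
```

```text
side w 0.0002 t 16.325
  z -0.03 10 x [-0.011 -0.005] y [-0.01  -0.005  0.006]
  z -0.045 45 x [-0.011  0.005] y [-0.014 -0.008  0.01 ]
  z -0.06 33 x [-0.011 -0.006] y [-0.014 -0.006  0.006]
  z -0.08 124 x [-0.013  0.008] y [-0.033 -0.013  0.032]
side w 0.0852 t 17.1583
  z -0.045 49 x [-0.012  0.01 ] y [-0.053  0.043  0.048]
  z -0.06 88 x [-0.012  0.009] y [-0.055  0.042  0.049]
  z -0.08 44 x [-0.013  0.003] y [-0.054  0.044  0.064]
top w 0.0852 t 17.2083
  z -0.045 58 x [-0.007  0.01 ] y [-0.051  0.045  0.052]
  z -0.06 98 x [0.   0.01] y [-0.055  0.044  0.057]
  z -0.08 73 x [-0.009  0.012] y [-0.058 -0.042  0.063]
side w 0.0001 t 18.025
  z -0.03 10 x [-0.011 -0.006] y [-0.008 -0.006  0.002]
  z -0.045 49 x [-0.011  0.005] y [-0.014 -0.008  0.005]
  z -0.06 33 x [-0.012 -0.006] y [-0.014 -0.005  0.007]
  z -0.08 131 x [-0.013  0.009] y [-0.031 -0.012  0.033]
top w 0.0003 t 18.075
  z -0.03 17 x [0.004 0.009] y [-0.007 -0.001  0.009]
  z -0.045 77 x [-0.002  0.009] y [-0.013 -0.003  0.014]
  z -0.06 59 x [0.004 0.01 ] y [-0.013  0.001  0.006]
  z -0.08 344 x [-0.007  0.012] y [-0.031 -0.015  0.034]
0.0
```

View pics/m4.png

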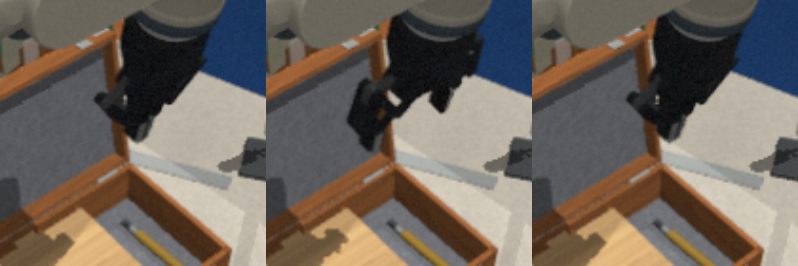

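The fingers are closed. Both cameras put their real tips about 26 mm short of the reported TCP along the tool axis, and the cover stopped about 25 mm higher than commanded, which agrees. I'll add that as a tool-length correction and press the cover again.

```bash
sed -i 's/    return O+C@np.array(pc),Ro/    return O+C@np.array(pc)+.026*z,Ro/' h.py
python3 - <<'E'
from h import *
p,o=cov(0,-1,.05);r.move_linear(p,o,velocity=.25)
r.move_linear(*cov(0,-1,.012),velocity=.1,guard=12)
for off in np.arange(.008,-.0101,-.002):
    g=r.move_linear(*cov(0,-1,off),velocity=.04,guard=12);s=r.get_state();print(round(off,3),g,s["position"].round(4),s["force"].round(1))
    if g or s["force"][2]>10:break
r.move_linear(*cov(0,-1,.05),velocity=.15)
P,o=cov(0,-1,.05)
r.move_linear(s["position"]+[-.03,-.10,.38],o,velocity=.3)
d=r.camera("side");L=(cloud("side",d[1]).reshape(-1,3)-O)@C
for nm,x0 in(("hinge",-.08),("mid",0.),("edge",.075)):
  k=L[(abs(L[:,0]-x0)<.01)&(L[:,1]>-.02)&(L[:,1]<.13)&(L[:,2]<.12)];print(nm,len(k),np.percentile(k[:,2],[10,50,90]).round(4))
k=L[(abs(L[:,0]+.11)<.003)&(abs(L[:,1])<.14)&(L[:,2]<.12)];print("front rim",np.median(k[:,2]));print(r.get_state()["t"])
E
```

```text
0.008 False [0.4928 0.0923 0.0639] [-0.2  0.2  0.1]
0.006 False [0.4926 0.0923 0.0617] [-0.9 -0.2 -0.6]
0.004 False [0.4925 0.0923 0.0596] [-0.6 -0.3  0.2]
0.002 False [0.4926 0.0923 0.0576] [-0.1  0.7 -0.6]
0.0 False [0.4926 0.0923 0.0556] [ 1.   0.2 -0.6]
-0.002 False [0.4927 0.0923 0.0537] [-0.  -0.1  1.3]
-0.004 False [0.4929 0.0924 0.053 ] [-7.1 -2.5 22.9]
hinge 341 [0.0785 0.0814 0.0837]
mid 328 [0.0779 0.0805 0.0831]
edge 300 [0.0782 0.0807 0.0833]
front rim 0.06553093933107348
23.8917
```

The cover is flat and level to within 1 mm, and its stop was felt at 23 N. Next is the lid.

```bash
python3 - <<'E'
from h import *
q,o=lid(1.76,-1,.055)
p=r.get_state()["position"].copy();p[2]=.47;r.move_linear(p,velocity=.2)
r.goto(q+[0,0,.20],o)
r.move_linear(q,o,velocity=.2)
print(r.get_state()["t"])
print(r.move_linear(*lid(1.76,-1,.006),velocity=.1,guard=15))
for th in np.arange(1.64,.1,-.15):
    g=r.move_linear(*lid(th,-1,0),velocity=.07,guard=25);s=r.get_state();print(round(th,2),g,s["force"].round(1),s["t"])
    if g:break
E
python3 - <<'E'
from h import *
ims=[r.camera(n)[0][:,:,::-1] for n in("side","top")];cv2.imwrite("pics/m5.png",np.hstack([cv2.resize(x,(400,300)) for x in ims]))
E
```

```text
26.65
False
1.64 False [-0.3  1.4 -2. ] 27.875
1.49 False [-0.5  0.7 -0.2] 28.4583
1.34 False [ 0.9  0.7 -0.5] 29.0417
1.19 False [ 0.2 -0.3  0.2] 29.625
1.04 False [ 0.4 -0.2  0. ] 30.2167
0.89 False [1.4 0.2 0.4] 30.8083
0.74 False [-0.5 -0.   0.4] 31.4
0.59 False [0.5 0.1 0. ] 31.9917
0.44 False [ 0.3 -1.2 -0.4] 32.5833
0.29 False [-0.2  1.1  0.2] 33.1833
0.14 False [-0.1 -0.7  0.9] 33.7833
```

View pics/m5.png

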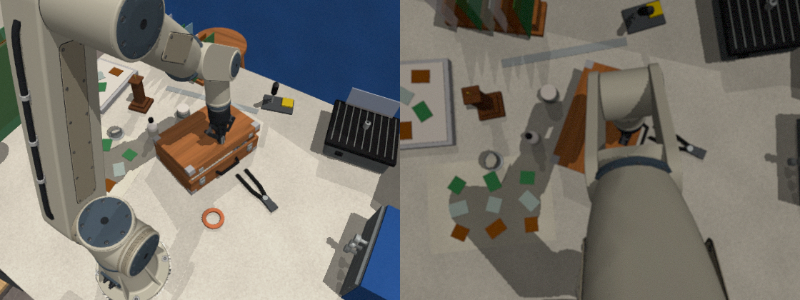

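The lid is nearly shut, with the fingertips on it at about (222,130) in the left half. The bottle at (152,127) and the jar at (547,93) are still standing. I'll press it closed.

```bash
python3 - <<'E'
from h import *
r.move_linear(*lid(.04,-1,0),velocity=.06,guard=25)
for off in np.arange(.006,-.0141,-.002):
    g=r.move_linear(*lid(0,-1,off),velocity=.03,guard=15);s=r.get_state();print(round(off,3),g,s["position"].round(4),s["force"].round(1))
    if g or s["force"][2]>12:break
p,o=lid(0,-1,.06);r.move_linear(p,o,velocity=.15)
r.move_linear(p+[-.1,-.1,.28],o,velocity=.25)
d=r.camera("side");L=(cloud("side",d[1]).reshape(-1,3)-O)@C
for x0 in(-.1,-.04,.03,.1):
  k=L[(abs(L[:,0]-x0)<.008)&(abs(L[:,1])<.12)&(L[:,2]<.16)];print(x0,len(k),np.percentile(k[:,2],[10,50,90]).round(4) if len(k) else 0)
e=r.camera("top");cv2.imwrite("pics/m6.png",np.hstack([cv2.resize(x[0][:,:,::-1],(400,300)) for x in(d,e)]));print(r.get_state()["t"])
E
```

```text
0.006 False [ 0.5033 -0.0493  0.1023] [-0.2  0.1 -0. ]
0.004 False [ 0.5034 -0.0492  0.1002] [ 0.6 -0.7  0.7]
0.002 False [ 0.5034 -0.0491  0.0981] [-1.4 -0.1 -0.6]
0.0 False [ 0.5033 -0.0491  0.0961] [ 0.2 -0.2  1.2]
-0.002 False [ 0.5034 -0.0493  0.0944] [-1.  -1.8  4.5]
-0.004 False [ 0.5035 -0.0493  0.0939] [-7.2  0.4 25.2]
-0.1 457 [0.1199 0.1226 0.1251]
-0.04 433 [0.12   0.1225 0.1251]
0.03 388 [0.12   0.1224 0.125 ]
0.1 373 [0.1198 0.1227 0.1248]
37.9417
```

View pics/m6.png

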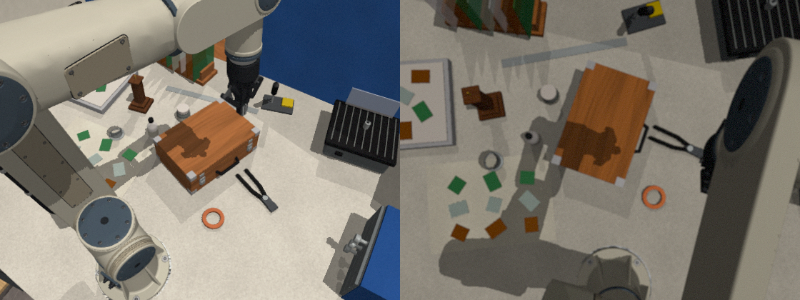

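The lid lies level at 0.122 m and its stop was felt at 25 N. The bottle at (530,138), jar at (547,93), stand, spool, pliers and foil roll all look undisturbed, and the arm is clear.

```bash
python3 -c "
from bench import r
print(r.hand_in())"
```

```text
the job is handed in; nothing more can be done
None
```

The job is handed in at about 38 s on the robot's clock: the inner cover was pushed flat first, then the lid was brought down in small steps and pressed fully shut, and nothing around the case looked moved in the last pictures (the cutter was last seen in place before the lid closed).

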